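# Lay out the hair-styling station

## Task

Set up the hair workshop's styling bench: put the pink spray bottle, the amber serum bottle, the black straightener and the green brush each on the cream mat that bears its own coloured outline, centred inside the outline. Keep both bottles upright throughout, lay the straightener and the brush the same way up as they are now and lengthwise along their outlines (either way round), and do not disturb the thread cone or the tape roll.

Things in the scene. Friction and masses are not known exactly. Their poses are not given: they have to be found in the camera images.
- spray: loose small spray bottle: pink round body 40 mm in diameter and 72 mm high, with a narrower dark spray head (22 mm wide at most) on top to 100 mm overall. Stands upright. About 0.11 kg. Origin: centre of the underside; z is up.
- serum: loose small serum bottle: amber (orange-brown) round body 34 mm in diameter and 58 mm high, with a narrower white dropper cap (21 mm wide) on top to 85 mm overall. Stands upright. About 0.08 kg. Origin: centre of the underside; z is up.
- iron: loose cordless mini hair straightener: a black closed bar 140 mm long (its x), 30 mm wide (its y), 28 mm high, straight sides, copper plates showing in the slit and a copper strip on top. Lies flat. About 0.24 kg, centre of mass at the middle. Origin: centre of the underside; z is up.
- brush: loose green palm hairbrush, an oval (straight sides, half-round ends) without a handle: 110 mm long (its x), 50 mm wide (its y), 34 mm high, lying on its dark bristles; the green body fills heights 16 to 34 mm, the bristle block below it (96 by 38 mm) heights 0 to 16 mm. About 0.09 kg, centre of mass at the middle. Origin: centre of the underside; z is up.
- spray_mat: place of the pink spray bottle: fixed cream round mat, 90 mm in diameter, 4 mm thick, with a pink ring drawn on it (58 mm inside, 86 mm outside). Origin: centre of the mat's underside (on the table); z is up.
- serum_mat: place of the amber serum bottle: fixed cream round mat, 80 mm in diameter, 4 mm thick, with an amber (orange-brown) ring drawn on it (50 mm inside, 76 mm outside). Origin: centre of the mat's underside (on the table); z is up.
- iron_mat: place of the straightener: fixed cream rectangular mat, 170 mm long (its x), 60 mm wide (its y), 4 mm thick, with a black rectangular outline drawn on it (150 by 40 mm inside). Origin: centre of the mat's underside (on the table); z is up.
- brush_mat: place of the hairbrush: fixed cream oval mat, 140 mm long (its x), 80 mm wide (its y), 4 mm thick, with a green oval outline drawn on it (120 by 60 mm inside). Origin: centre of the mat's underside (on the table); z is up.
- cone: bystander, not to be disturbed: loose ochre-yellow thread cone standing upright at the right-hand (-y) edge of the work, 64 mm in diameter at the foot, 98 mm high. Origin: centre of the underside.
- tape: bystander, not to be disturbed: loose roll of tan packing tape lying flat at the left-hand (+y) edge of the work, 90 mm in diameter, 24 mm high, 68 mm hole. Origin: centre of the underside.

How it is judged:
At the end, for the whole second after the job is handed in: Each of the four things rests on its own mat, upright within 0.12 rad, centre within 14 mm of the mat's centre, underside 1 to 9 mm above the table (mat top: 4 mm), slower than 10 mm/s; straightener and brush within 0.22 rad of their mats' long axes, either way round (horizontal distance between spray and spray_mat below 0.014 m and z of spray in the frame of spray_mat between 0.001 and 0.009 m and angle between each of spray, serum, iron, brush's own z axis and vertical below 0.12 rad and linear speed of each of spray, serum, iron, brush below 0.01 m/s and horizontal distance between serum and serum_mat below 0.014 m and z of serum in the frame of serum_mat between 0.001 and 0.009 m and horizontal distance between iron and iron_mat below 0.014 m and z of iron in the frame of iron_mat between 0.001 and 0.009 m and angle between the x axis of iron and the x axis of iron_mat, either way round below 0.22 rad and horizontal distance between brush and brush_mat below 0.014 m and z of brush in the frame of brush_mat between 0.001 and 0.009 m and angle between the x axis of brush and the x axis of brush_mat, either way round below 0.22 rad); the robot touches nothing.
It fails at once if the thread cone is disturbed (moved more than 30 mm) (distance of cone from where it was at the start of the episode above 0.03 m).
It fails at once if the tape roll is disturbed (moved more than 30 mm) (distance of tape from where it was at the start of the episode above 0.03 m).
It fails at once if the pink spray bottle is knocked over (tilted more than 0.7 rad) (angle between spray's own z axis and vertical above 0.7 rad).
It fails at once if the amber serum bottle is knocked over (tilted more than 0.7 rad) (angle between serum's own z axis and vertical above 0.7 rad).
It also fails if it takes over 106 s, if anything falls off the work surface, if the arm or the gripper's body presses on something with over 40 N, if the wrist force passes 120 N, or if a joint passes its speed limit or range.

## Robot

A 7-joint arm with a two-finger parallel gripper is mounted at the origin on the work surface. World frame = base frame: x ahead of the robot, y to its left, z up, the work surface at z = 0. Lengths are in m, angles in rad, forces in N, time in s.
With the tool pointing down it reaches from about 0.4 to 0.75 m from the base axis. Payload 19.5 kg.
Tool frame: the origin (TCP) lies at the very end of the fingers, on their centre line; the grasp point (between the pads) lies 19 mm behind it; x points along the fingers, y is the direction in which the jaws open and shut, and the axes are right-handed (so a half turn about x gives the same grasp; the last joint's range is limited). The gripper opens to 85 mm and grips with 20 to 120 N. Pads are 22 mm wide; open, the fingers measure 114 mm over their backs; the gripper's body (76 mm by 85 mm) begins 54 mm behind the grasp point. The pads swing forward as they close: fully open they stand 13 mm farther back than shut.
Start: joints at [-1.297, 0.707, -0.028, 1.485, 0.022, 0.951, -0.075], TCP at [0.179, 0.547, 0.231] pointing down, gripper open.
Joint ranges: [-2.71, 2.71], [-0.32, 2.16], [-1.57, 1.52], [0, 2.45], [-1.46, 4.6], [0, 2.02], [-2.83, 2.83]. Speed limits (rad/s): [1.89, 1.89, 2.57, 2.57, 3.01, 3.01, 3.01].

## Interface

Orientations are given as a unit quaternion [x, y, z, w].
In Python, from plant import env, eyes gives the robot as it stands. The module is installed in compiled form; this text tells all that it offers.
- The arm moves only by the shell command python3 -m crank 'ROWS' [FORCE]. ROWS is JSON, a list of rows, each a list of 3 entries, a list of its own where there are three numbers: the shift along the tool's x, y, z as a fraction of full scale, then the turn about the tool's x as a fraction of full scale, then the closure in counts, from 0 (fully open) to 255 (shut). A call has 1 to 20 rows; each row shifts and turns the pose as measured when the row begins, along the tool's axes as they then stand; what a row does not reach is not made up. Full scale, the value 1, is 0.5 m for a shift and 30 degrees for a turn. A row lasts 1/10 s, in which the tool goes at most 50 mm and 8.59 degrees, less where a joint would pass 70% of its speed; a pose out of reach is approached as far as the arm can. A call with a number of a shift or a turn outside -1 to 1 is refused whole. A call with a gripper value outside its range is refused whole. The fingers move at their own pace and stop on an object; FORCE is the grip in N (left out, the last holds). Time passes only in rows, so rows that do not move let the fingers close. It gives the time, the measured TCP pose, the force and the opening at its end, in the units of the state.
- env.get_state(): the state, without advancing time (a new reading comes with each control period).
- eyes.camera(name): name is "scene" or "top" or "wrist"; returns a dict with "image" (400x640x3 uint8, red, green, blue), "fx", "fy", "cx", "cy" (pixels), "pose" (4x4, takes a point from camera to world coordinates); the wrist camera has in their place "hand_eye" (4x4, takes a point from camera to tool coordinates, whose origin is the TCP and whose axes are the tool frame's). Camera axes: x right, y down, z forward; pixel columns grow to the right and rows downward; lengths in m; the calibration is good to about 2 mm. A picture is of the moment at which its call begins: read the wrist's pose just before it. There is no depth.
- env.job_done(): hands the job in, once; it reports no verdict.
The state is a dict: "time": time; "qpos": joint angles; "dq": joint speeds; "joint_torque": joint torques, N m; "position": TCP position; "ee_rot": TCP orientation; "wrist_force": force on the tool from outside, world axes, zero at the start; "moment": the same for the moment, N m; "width": finger opening in m.
Only numpy, scipy, OpenCV 4.12 (cv2) and the standard library are available. Lean on these libraries where they do the work, as an engineer would, in place of code of your own. Each camera call takes 0.05 s, during which the arm holds its last target. There are 200 camera calls.

## Working session

There is one attempt and no reset: what is moved stays moved. The work goes in short steps, Python scripts to look and compute and a shell command to move; the robot and the scene stay as the last step left them, time stands still between calls to the robot, and variables do not carry over. Pictures are saved under pics/ and viewed, about 12 in all and at most 16, crops included, and the job is handed in when it is done.

```bash
mkdir -p pics; cat > h.py <<'E'
import numpy as np,cv2
from plant import env,eyes
from scipy.spatial.transform import Rotation as R
def snap(n,f):
    c=eyes.camera(n); cv2.imwrite('pics/'+f,c['image'][:,:,::-1]); return c
def w(c,u,v,z,pose=None):
    P=np.array(c['pose']) if pose is None else pose
    d=P[:3,:3]@np.array([(u-c['cx'])/c['fx'],(v-c['cy'])/c['fy'],1]); o=P[:3,3]
    return (o+d*(z-o[2])/d[2])
E
python3 - <<'E'
from h import *
s=env.get_state(); print(s); print(R.from_quat(s['ee_rot']).as_matrix().round(3))
c=snap('top','t0.png'); print({k:c[k] for k in c if k!='image'})
E
```

```text
{'time': 0.0, 'qpos': array([-1.29666398,  0.70707259, -0.02764378,  1.48499202,  0.02198201,
        0.95090339, -0.07548193]), 'dq': array([ 5.94262463e-06, -1.11719331e-04,  7.52048763e-04, -1.17355073e-03,
       -4.71298513e-04, -8.95815113e-04, -3.38085371e-05]), 'joint_torque': array([-1.34691018e-04, -8.83219457e+01,  1.23423301e+00, -2.36163479e+01,
        1.68736302e-02,  6.62959865e-03,  4.00588942e-05]), 'position': array([0.17850231, 0.54631573, 0.23084632]), 'ee_rot': array([ 0.11081511,  0.69836864, -0.11156548,  0.69825095]), 'wrist_force': array([ 0.1508301 , -0.16647812,  0.31680502]), 'moment': array([ 0.01422341,  0.00452042, -0.00948079]), 'width': 0.08566143479831637}
[[-0.     0.311  0.951]
 [-0.001  0.951 -0.311]
 [-1.    -0.001  0.   ]]
{'fx': 423.3168772996963, 'fy': 423.3168772996963, 'cx': 321.5443992305798, 'cy': 198.97658476550453, 'pose': array([[-0.00787128, -0.99644208,  0.08391197,  0.39171582],
       [-0.99990765,  0.00691333, -0.01170052,  0.00536928],
       [ 0.01107878, -0.08399632, -0.99640448,  1.49157879],
       [ 0.        ,  0.        ,  0.        ,  1.        ]])}
```

View pics/t0.png

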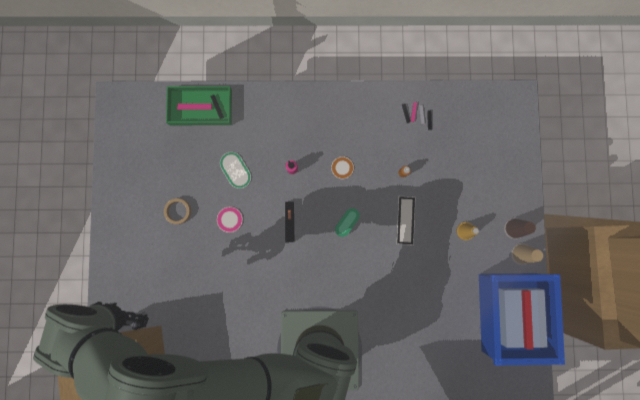

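The top view shows, left to right: tape (177,211), brush mat (235,170), spray mat (230,220), spray (292,167), iron (290,221), serum mat (342,168), brush (347,222), iron mat (406,220), serum (404,171) and cone (467,231).

```bash
python3 - <<'E'
from h import *
i=cv2.imread('pics/t0.png')
a=cv2.resize(i[140:260,200:360],None,fx=5,fy=5,interpolation=cv2.INTER_CUBIC)[:600]
b=cv2.resize(i[140:260,320:480],None,fx=5,fy=5,interpolation=cv2.INTER_CUBIC)
for n,m in(('a',a),('b',b)): cv2.imwrite(f'pics/t0{n}.png',np.clip(m*1.4,0,255).astype('uint8'))
E
```

```text
(no output)
```

View pics/t0a.png

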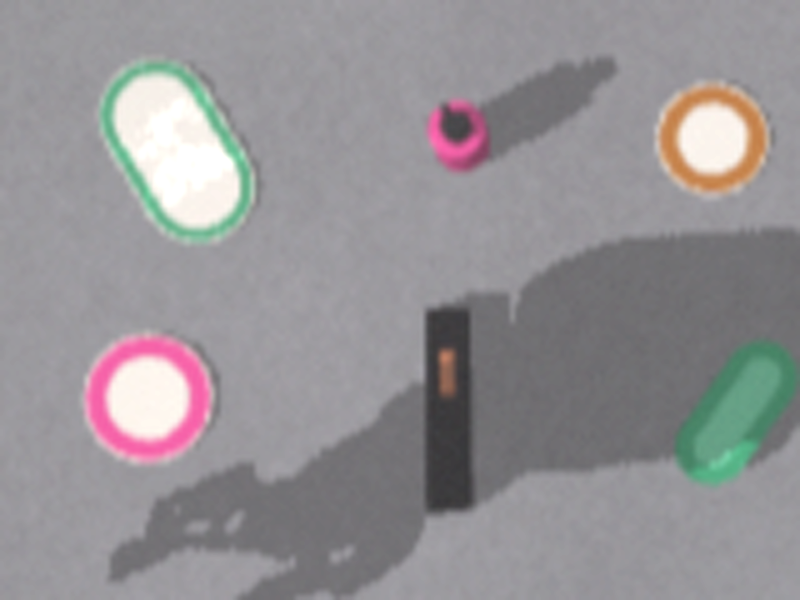

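View pics/t0b.png

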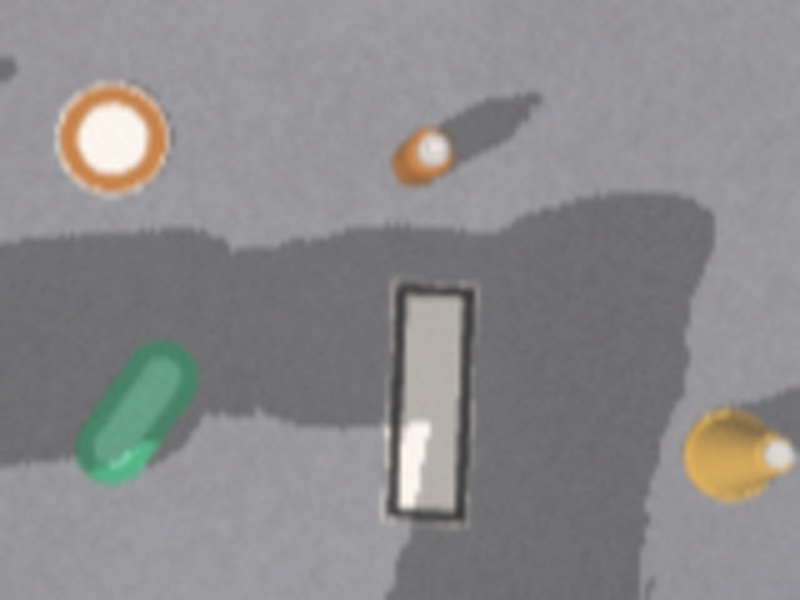

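```bash
cat > pts.py <<'E'
from h import *
c=eyes.camera('top')
A=lambda x,y,z:w(c,200+x/5-.4,140+y/5-.4,z)
B=lambda x,y,z:w(c,320+x/5-.4,140+y/5-.4,z)
def show(n,p,q=None):
    s=n+' '+str(p.round(3))
    if q is not None: d=p-q; s+=' axis %.1f deg len %.3f'%(np.degrees(np.arctan2(d[1],d[0]))%180,np.hypot(*d[:2]))
    print(s)
E
python3 - <<'E'
from pts import *
show('brushmat',A(178,151,.004)); show(' ax',A(156,112,.004),A(200,190,.004))
show('spraymat',A(149,398,.004)); show('spray',A(457,122,.1)); show('spraylow',A(461,141,.036))
show('serummat',A(712.5,139,.004)); show('serummatB',B(112.5,139,.004))
show('serum',B(434,149,.085)); show('ironmat',B(430,401,.004)); show(' ax',B(433,282,.004),B(426,520,.004))
show('iron',A(448,410,.026)); show(' ax',A(448,309,.028),A(449,510,.028))
show('brush',B(137,412,.030)); show(' ax',B(161,376,.03),B(112,448,.03))
show('cone',B(726,455,0)); show('tape',w(c,177,211,.02))
E
```

```text
brushmat [0.623 0.293 0.004]
 ax [0.651 0.309 0.004] axis 29.5 deg len 0.064
spraymat [0.448 0.311 0.004]
spray [0.626 0.09  0.1  ]
spraylow [0.624 0.091 0.036]
serummat [ 0.629 -0.086  0.004]
serummatB [ 0.629 -0.086  0.004]
serum [ 0.608 -0.297  0.085]
ironmat [ 0.441 -0.307  0.004]
 ax [ 0.525 -0.312  0.004] axis 176.9 deg len 0.168
iron [0.437 0.101 0.026]
 ax [0.507 0.1   0.028] axis 0.2 deg len 0.139
brush [ 0.434 -0.099  0.03 ]
 ax [ 0.459 -0.116  0.03 ] axis 145.1 deg len 0.060
cone [ 0.402 -0.517  0.   ]
tape [0.477 0.49  0.02 ]
```

```bash
python3 -m crank '[[[0,0,0],-0.2,0],[[0,0,0],-0.2,0],[[0,0,0],-0.2,0],[[0,-0.06,0.06],0,0],[[0,-0.06,0.06],0,0],[[0,-0.06,0.06],0,0],[[0,-0.06,0.06],0,0],[[0,-0.06,0.06],0,0],[[0,-0.06,0.06],0,0],[[0,-0.06,0.06],0,0],[[0,-0.06,0.06],0,0],[[0,-0.06,0.06],0,0],[[0,-0.06,0.06],0,0],[[0,-0.06,0.06],0,0],[[0,-0.06,0.06],0,0],[[0,0,0],0,0]]' 40
cat > go.py <<'E'
import sys
from h import *
# usage: go.py x y z yaw -> total shift in tool axes (fraction) and turn fraction
def rel(t):
    s=env.get_state(); M=R.from_quat(s['ee_rot']).as_matrix(); yaw=np.degrees(np.arctan2(M[1,1],M[0,1]))
    print('t',round(s['time'],2),'pos',s['position'].round(4),'yaw %.1f tilt %.3f'%(yaw,np.arccos(-M[2,0])),'w',round(s['width'],4),'F',s['wrist_force'].round(1))
    d=(np.array(t[:3])-s['position'])@M/0.5; dy=(yaw-t[3]+90)%180-90
    print('shift',d.round(4),'turn',round(dy/30,3),'rows>=',int(np.ceil(max(np.linalg.norm(d)/.1,abs(dy)/8.59))))
if __name__=='__main__': rel([float(a) for a in sys.argv[1:]])
E
python3 go.py .625 .09 .231 90
```

```text
time: 1.7
position: [0.5547, 0.1745, 0.2264]
ee_rot: [-0.008, 0.709, 0.003, 0.705]
wrist_force: [-0.2, 0.7, -0.1]
width: 0.0854
t 1.7 pos [0.5547 0.1745 0.2264] yaw 90.9 tilt 0.009 w 0.0854 F [-0.2  0.7 -0.1]
shift [-0.0088 -0.1712  0.1379] turn 0.029 rows>= 3
```

```bash
python3 -m crank '[[[0,-0.05,0.04],0,0],[[0,-0.05,0.04],0,0],[[0,-0.05,0.04],0,0],[[0,-0.03,0.02],0,0],[[0,0,0],0,0]]'
cat > wl.py <<'E'
import sys
from h import *
def look(f):
    s=env.get_state(); T=np.eye(4); T[:3,:3]=R.from_quat(s['ee_rot']).as_matrix(); T[:3,3]=s['position']
    c=snap('wrist',f); P=T@np.array(c['hand_eye']); np.savez('pics/'+f[:-4],P=P,k=[c['fx'],c['fy'],c['cx'],c['cy']]); return c,P
def pt(f,u,v,z):
    d=np.load('pics/'+f[:-4]+'.npz'); k=d['k']; return w(dict(fx=k[0],fy=k[1],cx=k[2],cy=k[3]),u,v,z,d['P'])
if __name__=='__main__': look(sys.argv[1])
E
python3 go.py .625 .09 .1 90; python3 wl.py w1.png
```

```text
time: 2.2
position: [0.6279, 0.082, 0.2247]
ee_rot: [-0.008, 0.71, 0.003, 0.704]
wrist_force: [-0.6, -0.0, -0.0]
width: 0.0855
t 2.2 pos [0.6279 0.082  0.2247] yaw 90.9 tilt 0.011 w 0.0855 F [-0.6 -0.  -0. ]
shift [ 0.2493  0.0177 -0.0033] turn 0.029 rows>= 3
```

View pics/w1.png

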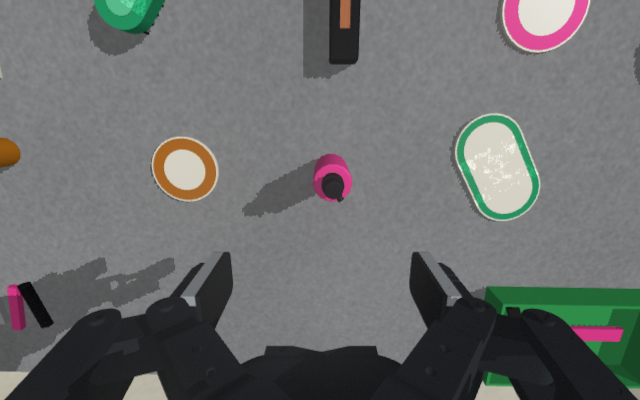

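The wrist view shows the spray head at (333,186), its body's top rim around (332,180), the serum mat at (185,169) and the brush mat at (497,167).

```bash
python3 -c "
from wl import *
for n,u,v,z in (('head',333,186,.1),('rim',332.5,180,.072),('serummat',185,169,.004),('brushmat',497.5,167,.004),('bm a',490,140,.004),('bm b',505,196,.004)): print(n,pt('w1.png',u,v,z).round(3))"
```

```text
head [0.621 0.093 0.1  ]
rim [0.622 0.094 0.072]
serummat [ 0.627 -0.084  0.004]
brushmat [0.618 0.295 0.004]
bm a [0.586 0.28  0.004]
bm b [0.654 0.311 0.004]
```

```bash
python3 -m crank '[[[0,0.02,-0.005],0.03,0],[[0.07,0,0],0,0],[[0.07,0,0],0,0],[[0.06,0,0],0,0],[[0.03,0,0],0,0],[[0,0,0],0,0]]'; python3 go.py .624 .092 .035 90
```

```text
time: 2.85
position: [0.6191, 0.1054, 0.1073]
ee_rot: [-0.002, 0.71, 0.002, 0.704]
wrist_force: [0.0, -0.5, 0.5]
width: 0.0852
t 2.85 pos [0.6191 0.1054 0.1073] yaw 90.3 tilt 0.009 w 0.0852 F [ 0.  -0.5  0.5]
shift [ 0.1446 -0.0268  0.0109] turn 0.01 rows>= 2
```

```bash
python3 -m crank '[[[0,-0.02,0.008],0,0],[[0,-0.006,0.002],0,0],[[0,0,0],0,0],[[0,0,0],0,0]]'; python3 go.py .624 .092 .035 90
```

```text
time: 3.25
position: [0.625, 0.0939, 0.1107]
ee_rot: [-0.002, 0.709, 0.002, 0.705]
wrist_force: [-0.6, 0.5, 0.7]
width: 0.0858
t 3.25 pos [0.625  0.0939 0.1107] yaw 90.4 tilt 0.006 w 0.0858 F [-0.6  0.5  0.7]
shift [ 0.1513 -0.0038 -0.0011] turn 0.012 rows>= 2
```

```bash
python3 -m crank '[[[0.05,-0.003,0],0,0],[[0.05,0,0],0,0],[[0.04,0,0],0,0],[[0.01,0,0],0,0],[[0,0,0],0,0]]'; python3 go.py .624 .092 .035 90;python3 go.py .624 .092 .035 90
```

```text
time: 3.75
position: [0.6264, 0.0931, 0.0368]
ee_rot: [-0.001, 0.707, 0.003, 0.707]
wrist_force: [1.1, -0.4, 0.8]
width: 0.0853
t 3.75 pos [0.6264 0.0931 0.0368] yaw 90.3 tilt 0.002 w 0.0853 F [ 1.1 -0.4  0.8]
shift [ 0.0036 -0.0021 -0.0048] turn 0.01 rows>= 1
t 3.75 pos [0.6264 0.0931 0.0368] yaw 90.3 tilt 0.002 w 0.0853 F [ 1.1 -0.4  0.8]
shift [ 0.0036 -0.0021 -0.0048] turn 0.01 rows>= 1
```

Close, then check the width and grip.

```bash
python3 -m crank '[[[0,0,0],0,255],[[0,0,0],0,255],[[0,0,0],0,255],[[0,0,0],0,255],[[0,0,0],0,255],[[0,0,0],0,255],[[0,0,0],0,255],[[0,0,0],0,255],[[0,0,0],0,255],[[0,0,0],0,255]]' 35; python3 go.py .448 .311 .16 90; python3 wl.py w2.png
```

```text
time: 4.75
position: [0.6279, 0.0933, 0.0405]
ee_rot: [-0.001, 0.706, 0.003, 0.708]
wrist_force: [1.2, 0.5, -1.0]
width: 0.0393
t 4.75 pos [0.6279 0.0933 0.0405] yaw 90.3 tilt 0.005 w 0.0393 F [ 1.2  0.5 -1. ]
shift [-0.2393  0.4377 -0.3566] turn 0.009 rows>= 7
```

View pics/w2.png

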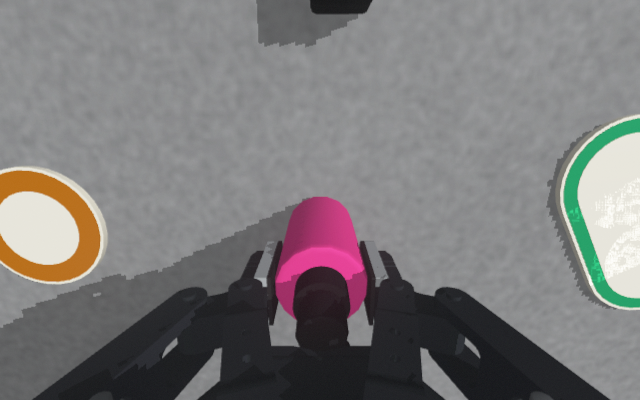

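Spray is held at 39 mm, centred between the pads (rim centre about (320,280)).

```bash
python3 -c "
from wl import *
print(pt('w2.png',320,280,.072))"
python3 -m crank '[[[-0.04,0,0],0,255],[[-0.06,0,0],0,255],[[-0.06,0,0],0,255],[[-0.06,0,0],0,255],[[0,0.03,-0.024],0,255],[[0,0.055,-0.044],0,255],[[0,0.055,-0.044],0,255],[[0,0.055,-0.044],0,255],[[0,0.055,-0.044],0,255],[[0,0.055,-0.044],0,255],[[0,0.055,-0.044],0,255],[[0,0.03,-0.024],0,255],[[0,0,0],0,255],[[0,0,0],0,255]]'; python3 go.py .45 .311 .16 90
```

```text
[0.6212076  0.09391443 0.072     ]
time: 6.2
position: [0.4643, 0.2939, 0.1549]
ee_rot: [0.0, 0.705, 0.002, 0.709]
wrist_force: [0.9, -0.8, -2.1]
width: 0.0391
t 6.2 pos [0.4643 0.2939 0.1549] yaw 90.2 tilt 0.006 w 0.0391 F [ 0.9 -0.8 -2.1]
shift [-0.0103  0.0344 -0.0284] turn 0.007 rows>= 1
```

```bash
python3 -m crank '[[[0,0.028,-0.02],0,255],[[0,0.004,-0.003],0,255],[[0,0,0],0,255],[[0,0,0],0,255]]'; python3 go.py .452 .311 .045 90; python3 wl.py w3.png
```

```text
time: 6.6
position: [0.4551, 0.3069, 0.1548]
ee_rot: [0.001, 0.705, 0.0, 0.709]
wrist_force: [-0.1, 0.7, -1.1]
width: 0.0387
t 6.6 pos [0.4551 0.3069 0.1548] yaw 89.9 tilt 0.006 w 0.0387 F [-0.1  0.7 -1.1]
shift [ 0.2195  0.0077 -0.0076] turn -0.002 rows>= 3
```

View pics/w3.png

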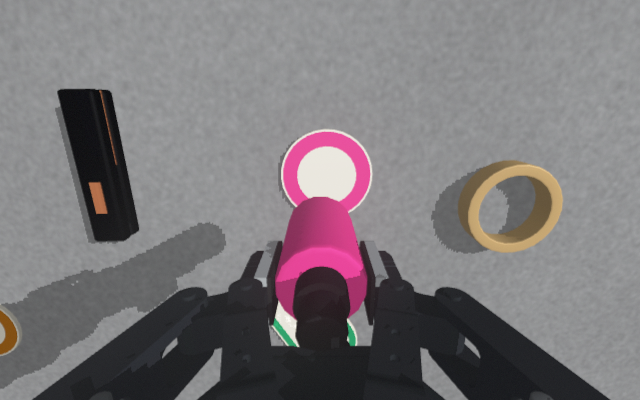

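Mat's inner disc is at (327,174); the spray is held upright. The iron is on the left, around (97,165).

```bash
python3 -c "
from wl import *
print(pt('w3.png',327,174,.004)); print('iron top edge mids',pt('w3.png',82,91,.028),pt('w3.png',112,238,.028))"
python3 -m crank '[[[0.05,0.008,-0.006],0,255],[[0.06,0,0],0,255],[[0.05,0,0],0,255],[[0.025,0,0],0,255],[[0,0,0],0,255],[[0,0,0],0,255]]'; python3 go.py .452 .311 .044 90
```

```text
[0.44471229 0.31440482 0.004     ]
iron top edge mids [0.36841042 0.10908196 0.028     ] [0.50233665 0.10673584 0.028     ]
time: 7.25
position: [0.4562, 0.3085, 0.0607]
ee_rot: [0.003, 0.704, -0.001, 0.71]
wrist_force: [-0.2, 0.7, -0.5]
width: 0.0396
t 7.25 pos [0.4562 0.3085 0.0607] yaw 89.7 tilt 0.010 w 0.0396 F [-0.2  0.7 -0.5]
shift [ 0.0333  0.0049 -0.0087] turn -0.011 rows>= 1
```

```bash
python3 -m crank '[[[0,0.007,-0.01],0,255],[[0.02,0,0],0,255],[[0,0,0],0,255],[[0,0,0],0,255]]'; python3 go.py .451 .312 .044 90
```

```text
time: 7.65
position: [0.4519, 0.3131, 0.0525]
ee_rot: [0.004, 0.703, -0.0, 0.711]
wrist_force: [-0.5, -0.7, -1.8]
width: 0.0389
t 7.65 pos [0.4519 0.3131 0.0525] yaw 89.6 tilt 0.013 w 0.0389 F [-0.5 -0.7 -1.8]
shift [ 0.017  -0.0023 -0.002 ] turn -0.012 rows>= 1
```

Lower in small steps until contact.

```bash
python3 -m crank '[[[0.008,0,0],0,255],[[0,0,0],0,255],[[0,0,0],0,255]]'|tail -4; python3 -m crank '[[[0.006,0,0],0,255],[[0,0,0],0,255],[[0,0,0],0,255]]'|tail -4;  python3 go.py .451 .312 .044 90
```

```text
position: [0.4522, 0.3131, 0.0484]
ee_rot: [0.004, 0.703, -0.0, 0.712]
wrist_force: [-0.1, 0.2, -1.0]
width: 0.0393
position: [0.4523, 0.3131, 0.0452]
ee_rot: [0.004, 0.703, -0.0, 0.712]
wrist_force: [1.1, -0.7, -0.7]
width: 0.0393
t 8.25 pos [0.4523 0.3131 0.0452] yaw 89.6 tilt 0.014 w 0.0393 F [ 1.1 -0.7 -0.7]
shift [ 0.0024 -0.0022 -0.0025] turn -0.012 rows>= 1
```

```bash
python3 -m crank '[[[0.005,0,0],0,255],[[0,0,0],0,255],[[0,0,0],0,255]]'|tail -4; 
```

```text
position: [0.4532, 0.3131, 0.0435]
ee_rot: [0.004, 0.702, -0.0, 0.712]
wrist_force: [0.2, 0.0, -1.0]
width: 0.039
```

```bash
for i in 1 2; do python3 -m crank '[[[0.005,0,0],0,255],[[0,0,0],0,255],[[0,0,0],0,255]]'|sed -n '2p;4p'; done
```

```text
position: [0.4542, 0.3131, 0.0426]
wrist_force: [0.1, -0.9, -2.1]
position: [0.4547, 0.3137, 0.0411]
wrist_force: [-0.0, -0.9, -0.7]
```

```bash
python3 wl.py w4.png; python3 - <<'E'
from h import *
c=snap('scene','s1.png')
p=np.linalg.inv(c['pose'])@[.449,.312,.05,1]; u=int(c['fx']*p[0]/p[2]+c['cx']); v=int(c['fy']*p[1]/p[2]+c['cy']); print(u,v)
i=c['image'][:,:,::-1]; u0=max(0,u-60);v0=max(0,v-50)
a=cv2.resize(i[v0:v0+100,u0:u0+100],(400,400),interpolation=2)
b=cv2.imread('pics/w4.png')[120:380,190:450]; b=cv2.resize(b,(400,400)); cv2.imwrite('pics/m1.png',np.hstack([a,b]))
E
```

```text
351 150
```

View pics/m1.png

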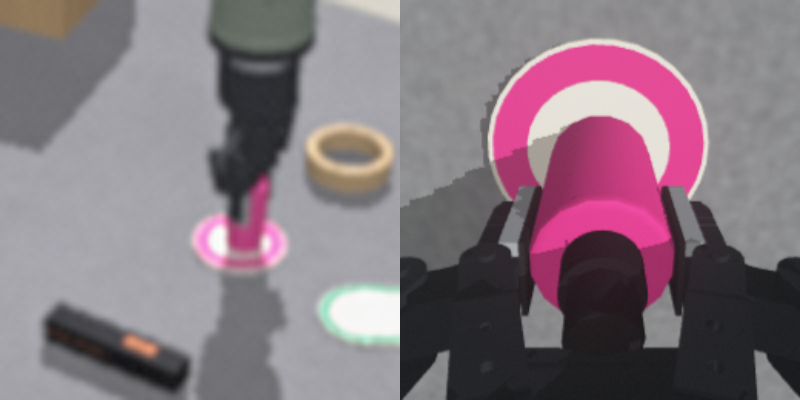

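```bash
python3 -c "
from wl import *
print('bottle near edge',pt('w4.png',318.7,196,.004),'mat edge',pt('w4.png',319,144.7,.004), 'mat L,R',pt('w4.png',247,212,.004),pt('w4.png',390,212,.004))"; python3 go.py .451 .312 .044 90
```

```text
bottle near edge [0.43261855 0.31385719 0.004     ] mat edge [0.40114124 0.31428102 0.004     ] mat L,R [0.44275668 0.26888169 0.004     ] [0.44355569 0.35859672 0.004     ]
t 9.25 pos [0.4547 0.3137 0.0411] yaw 89.6 tilt 0.020 w 0.0392 F [-0.7 -0.1  1.9]
shift [-0.006  -0.0034 -0.0072] turn -0.013 rows>= 1
```

```bash
python3 -m crank '[[[-0.012,0,0],0,255],[[0,0,0],0,255],[[0,0,-0.014],0,255],[[0,0,0],0,255],[[0,0,0],0,255]]'|sed -n '2p;4p'; python3 go.py .447 .313 .044 90
```

```text
position: [0.4465, 0.3135, 0.047]
wrist_force: [-0.3, -0.4, -0.6]
t 9.75 pos [0.4465 0.3135 0.047 ] yaw 89.6 tilt 0.019 w 0.0392 F [-0.3 -0.4 -0.6]
shift [ 0.006  -0.0011  0.001 ] turn -0.013 rows>= 1
```

Lower 3 mm, release, rise.

```bash
python3 -m crank '[[[0.007,0,0],0,255],[[0,0,0],0,255],[[0,0,0],0,200],[[0,0,0],0,150],[[0,0,0],0,100],[[0,0,0],0,50],[[0,0,0],0,0],[[0,0,0],0,0],[[0,0,0],0,0],[[0,0,0],0,0],[[-0.03,0,0],0,0],[[-0.06,0,0],0,0],[[-0.06,0,0],0,0],[[-0.06,0,0],0,0],[[-0.03,0,0],0,0],[[0,0,0],0,0],[[0,0,0],0,0]]'|sed -n '2p;4,5p'; python3 go.py .609 -.297 .18 90; python3 wl.py w5.png
```

```text
position: [0.444, 0.3124, 0.167]
wrist_force: [-0.6, -0.4, -0.6]
width: 0.0854
t 11.45 pos [0.444  0.3124 0.167 ] yaw 89.6 tilt 0.018 w 0.0854 F [-0.6 -0.4 -0.6]
shift [-0.0286 -1.2162  0.3388] turn -0.013 rows>= 13
```

View pics/w5.png

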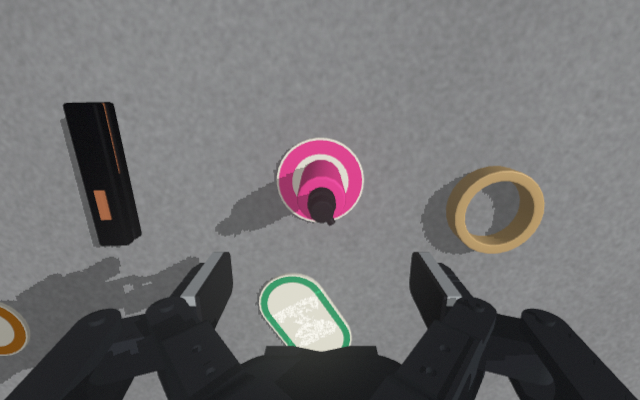

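Spray stands upright on its mat, base roughly 3 mm off centre at most (base near edge (322,160), mat top edge (321,138)). Next is the iron, at about (0.436, 0.105).

```bash
python3 -c "
from wl import *
print(pt('w5.png',89,103,.028),pt('w5.png',117,243,.028),pt('w5.png',322,160,.004),pt('w5.png',320.5,138,.004))"
python3 -m crank '[[[0,-0.03,0],0,0],[[0,-0.07,0],0,0],[[0,-0.07,0],0,0],[[0,-0.07,0],0,0],[[0,-0.07,0],0,0],[[0,-0.07,0],0,0],[[0,-0.03,0],0,0],[[0,0,0],0,0],[[0,0,0],0,0]]'|sed -n '2p;4,5p'; python3 go.py .436 .105 .06 90; python3 wl.py w6.png
```

```text
[0.36721439 0.11175568 0.028     ] [0.50260593 0.10755253 0.028     ] [0.42368151 0.31586672 0.004     ] [0.4016896  0.31447728 0.004     ]
position: [0.4391, 0.1, 0.1574]
wrist_force: [0.4, 0.6, -0.1]
width: 0.0859
t 12.4 pos [0.4391 0.1    0.1574] yaw 89.7 tilt 0.006 w 0.0859 F [ 0.4  0.6 -0.1]
shift [ 0.1949  0.0091 -0.0072] turn -0.009 rows>= 2
```

View pics/w6.png

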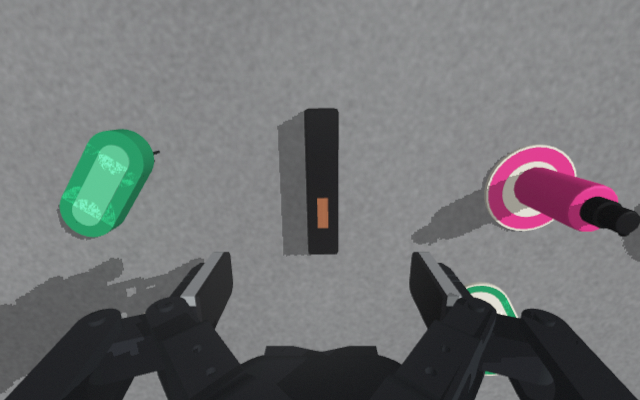

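Iron is centred below: top-face end mids at (322,109) and (323,253). Brush top is at about (104,182).

```bash
python3 -c "
from wl import *
a=pt('w6.png',322,109,.028);b=pt('w6.png',324,253,.028);print(a,b,(a+b)/2); print('brush',pt('w6.png',105,181,.030))"
python3 -m crank '[[[0.04,0.008,-0.006],0,0],[[0.06,0,0],0,0],[[0.06,0,0],0,0],[[0.04,0,0],0,0],[[0,0,0],0,0],[[0,0,0],0,0]]'|sed -n '2p;4,5p'; python3 go.py .436 .105 .01 90
```

```text
[0.36667914 0.10287752 0.028     ] [0.50381853 0.10454273 0.028     ] [0.43524883 0.10371012 0.028     ]
brush [ 0.42887355 -0.09494393  0.03      ]
position: [0.4366, 0.1117, 0.0535]
wrist_force: [1.0, 0.8, 0.4]
width: 0.0856
t 13.05 pos [0.4366 0.1117 0.0535] yaw 90.2 tilt 0.009 w 0.0856 F [1.  0.8 0.4]
shift [ 0.087  -0.0139 -0.0018] turn 0.008 rows>= 1
```

```bash
python3 -m crank '[[[0.02,-0.014,0],0,0],[[0.04,0,0],0,0],[[0.02,0,0],0,0],[[0,0,0],0,0],[[0,0,0],0,0]]'|sed -n '2p;4,5p'; python3 go.py .436 .104 .008 90
```

```text
position: [0.439, 0.1071, 0.0169]
wrist_force: [1.6, -0.1, 0.3]
width: 0.085
t 13.55 pos [0.439  0.1071 0.0169] yaw 90.4 tilt 0.015 w 0.085 F [ 1.6 -0.1  0.3]
shift [ 0.0177 -0.0063 -0.0062] turn 0.012 rows>= 1
```

```bash
python3 -m crank '[[[0.017,-0.005,-0.006],0,0],[[0,0,0],0,0],[[0,0,0],0,255],[[0,0,0],0,255],[[0,0,0],0,255],[[0,0,0],0,255],[[0,0,0],0,255],[[0,0,0],0,255],[[0,0,0],0,255],[[0,0,0],0,255],[[0,0,0],0,255],[[0,0,0],0,255]]' 60|sed -n '2p;4,5p'; python3 go.py .436 .104 .008 90
```

```text
position: [0.4377, 0.1055, 0.0123]
wrist_force: [-0.1, -0.3, 0.3]
width: 0.0285
t 14.75 pos [0.4377 0.1055 0.0123] yaw 90.4 tilt 0.019 w 0.0285 F [-0.1 -0.3  0.3]
shift [ 0.0085 -0.003  -0.0037] turn 0.012 rows>= 1
```

Gripped at 28.5 mm. Lift and carry to the iron mat.

```bash
python3 -m crank '[[[-0.03,0,0],0,255],[[-0.06,0,0],0,255],[[-0.06,0,0],0,255],[[-0.06,0,0],0,255],[[-0.04,0,0],0,255],[[0,-0.04,0],0.05,255],[[0,-0.07,0],0.06,255],[[0,-0.08,0],0,255],[[0,-0.08,0],0,255],[[0,-0.08,0],0,255],[[0,-0.08,0],0,255],[[0,-0.08,0],0,255],[[0,-0.08,0],0,255],[[0,-0.08,0],0,255],[[0,-0.08,0],0,255],[[0,-0.05,0],0,255],[[0,-0.02,0],0,255],[[0,0,0],0,255],[[0,0,0],0,255]]'|sed -n '2p;4,5p'; python3 go.py .443 -.307 .1 86.9; python3 wl.py w7.png
```

```text
position: [0.4134, -0.3199, 0.1361]
wrist_force: [1.3, 0.9, -2.3]
width: 0.0285
t 16.65 pos [ 0.4134 -0.3199  0.1361] yaw 87.1 tilt 0.018 w 0.0285 F [ 1.3  0.9 -2.3]
shift [0.0733 0.0279 0.0568] turn 0.007 rows>= 1
```

View pics/w7.png

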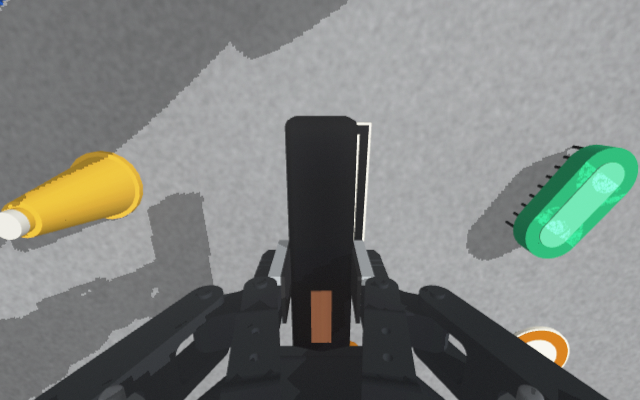

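```bash
python3 -c "
from wl import *
a=pt('w7.png',371,123,.004);b=pt('w7.png',366,240,.004);print(a,b); e=(b-a)[:2];print(np.degrees(np.arctan2(e[1],e[0])))
th=np.radians(-3.1);x=np.array([np.cos(th),np.sin(th)]);y=np.array([-x[1],x[0]]);print('centre',a[:2]+.085*x-.03*y)"
python3 -m crank '[[[0.01,0.028,0.05],0,255],[[0.01,0,0.006],0,255],[[0,0,0],0,255],[[0,0,0],0,255]]'|sed -n '2p;4,5p'; python3 go.py .443 -.307 .02 86.9; python3 wl.py w8.png
```

```text
[ 0.35631723 -0.27036648  0.004     ] [ 0.4691019  -0.27518977  0.004     ]
-2.448788795858588
centre [ 0.43957048 -0.30491928]
position: [0.4444, -0.302, 0.127]
wrist_force: [0.3, 0.2, -2.8]
width: 0.0283
t 17.1 pos [ 0.4444 -0.302   0.127 ] yaw 87.5 tilt 0.019 w 0.0283 F [ 0.3  0.2 -2.8]
shift [ 0.2137 -0.0129 -0.0051] turn 0.019 rows>= 3
```

View pics/w8.png

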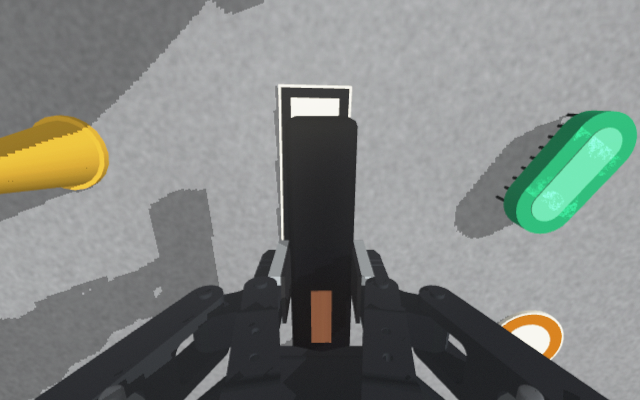

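```bash
python3 -m crank '[[[0.04,-0.009,-0.004],0.02,255],[[0.06,0,0],0,255],[[0.06,0,0],0,255],[[0.03,0,0],0,255],[[0,0,0],0,255],[[0,0,0],0,255]]'|sed -n '2p;4,5p'; python3 go.py .442 -.306 .016 86.9
```

```text
position: [0.4427, -0.3061, 0.0314]
wrist_force: [-0.2, 0.3, -1.8]
width: 0.0287
t 17.75 pos [ 0.4427 -0.3061  0.0314] yaw 86.8 tilt 0.019 w 0.0287 F [-0.2  0.3 -1.8]
shift [ 0.0308 -0.0002 -0.0019] turn -0.003 rows>= 1
```

```bash
python3 -m crank '[[[0.02,0,0],0,255],[[0.006,0,0],0,255],[[0,0,0],0,255],[[0,0,0],0,255]]'|sed -n '2p;4,5p'; python3 -m crank '[[[0.006,0,-0.001],0,255],[[0,0,0],0,255],[[0,0,0],0,255]]'|sed -n '2p;4,5p'
```

```text
position: [0.4436, -0.3068, 0.0198]
wrist_force: [-1.0, 0.0, -2.4]
width: 0.0286
position: [0.4434, -0.3069, 0.0171]
wrist_force: [0.6, -0.0, -2.5]
width: 0.0287
```

```bash
python3 -m crank '[[[0.005,0,-0.001],0,255],[[0,0,0],0,255],[[0,0,0],0,255]]'|sed -n '2p;4,5p'; python3 -m crank '[[[0.005,0,-0.001],0,255],[[0,0,0],0,255],[[0,0,0],0,255]]'|sed -n '2p;4,5p'
```

```text
position: [0.4436, -0.3071, 0.0169]
wrist_force: [0.2, 0.3, -3.3]
width: 0.0287
position: [0.4438, -0.3073, 0.0167]
wrist_force: [0.4, 0.6, -2.0]
width: 0.0288
```

Contact (it stopped descending at 0.0167). Release, rise, move over to the brush and turn the jaws across it.

```bash
python3 -m crank '[[[0,0,0],0,200],[[0,0,0],0,150],[[0,0,0],0,100],[[0,0,0],0,50],[[0,0,0],0,0],[[0,0,0],0,0],[[0,0,0],0,0],[[-0.03,0,0],0,0],[[-0.07,0,0],0,0],[[-0.07,0,0],0,0],[[-0.07,0,0],0,0],[[-0.06,0,0],0,0],[[0,0,0],0,0],[[0,0,0],0,0]]'|sed -n '2p;4,5p'; python3 wl.py w9.png
python3 -m crank '[[[0,0.04,0],0,0],[[0,0.08,0],0,0],[[0,0.08,0],0,0],[[0,0.08,0],0,0],[[0,0.08,0],0,0],[[0,0.06,0],0,0],[[0,0,0],0.15,0],[[0,0,0],0.2,0],[[0,0,0],0.2,0],[[0,0,0],0.2,0],[[0,0,0],0.2,0],[[0,0,0],0.12,0],[[0,0,0],0,0],[[0,0,0],0,0]]'|sed -n '2p;4,5p'; python3 go.py .431 -.097 .15 55; python3 wl.py w10.png
python3 - <<'E'
import cv2,numpy as np
a,b=[cv2.resize(cv2.imread(f'pics/{n}.png'),(480,300)) for n in('w9','w10')]
cv2.imwrite('pics/m2.png',np.vstack([a,b]))
E
```

```text
position: [0.4396, -0.3075, 0.1711]
wrist_force: [0.5, 0.7, -0.3]
width: 0.0855
position: [0.4472, -0.0878, 0.1602]
wrist_force: [-0.2, 0.2, -0.6]
width: 0.0857
t 21.9 pos [ 0.4472 -0.0878  0.1602] yaw 53.7 tilt 0.011 w 0.0857 F [-0.2  0.2 -0.6]
shift [ 0.0202 -0.0343 -0.0151] turn -0.045 rows>= 1
```

View pics/m2.png

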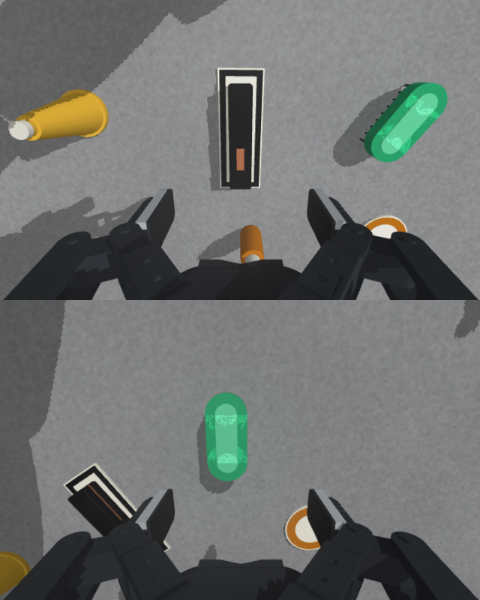

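Iron lies inside its outline. In the lower image the brush is vertical, at about (301.5,182) in full pixels, so the jaw yaw is right.

```bash
python3 -c "
from wl import *
a=pt('w10.png',301,124,.030);b=pt('w10.png',302,241,.030);print(a,b,(a+b)/2,np.degrees(np.arctan2(*(b-a)[1::-1])), np.hypot(*(b-a)[:2]))
g=lambda u,v:pt('w9.png',u/.75,v/.75,.028)
print('iron',g(239.5,83),pt('w9.png',227*4/3,68*4/3,.004),'mat corners',pt('w9.png',218/.75,68/.75,.004),pt('w9.png',265/.75,69/.75,.004))"; python3 go.py .431 -.098 .02 54.5
```

```text
[ 0.38851141 -0.06459874  0.03      ] [ 0.47782093 -0.13149588  0.03      ] [ 0.43316617 -0.09804731  0.03      ] -36.8349810089013 0.11158591843062694
iron [ 0.37137337 -0.30311298  0.028     ] [ 0.35311714 -0.31796433  0.004     ] mat corners [ 0.35249701 -0.32940122  0.004     ] [ 0.35694375 -0.26963173  0.004     ]
t 21.95 pos [ 0.4472 -0.0878  0.1603] yaw 53.7 tilt 0.011 w 0.0855 F [-0.1  0.6  0.1]
shift [ 0.2802 -0.0387 -0.0131] turn -0.028 rows>= 3
```

```bash
python3 -m crank '[[[0,-0.03,-0.01],0,0],[[0,0,0],0,0],[[0.05,0,0],0,0],[[0.07,0,0],0,0],[[0.06,0,0],0,0],[[0.03,0,0],0,0],[[0,0,0],0,0],[[0,0,0],0,0]]'|sed -n '2p;4,5p'; python3 go.py .433 -.098 .012 53.5
```

```text
position: [0.4366, -0.095, 0.0512]
wrist_force: [0.1, 0.1, 1.1]
width: 0.0857
t 22.75 pos [ 0.4366 -0.095   0.0512] yaw 54.3 tilt 0.014 w 0.0857 F [0.1 0.1 1.1]
shift [ 0.0782 -0.0101 -0.0023] turn 0.026 rows>= 1
```

```bash
python3 -m crank '[[[0.03,-0.009,-0.002],0.02,0],[[0.03,0,0],0,0],[[0.02,0,0],0,0],[[0,0,0],0,0],[[0,0,0],0,0]]'|sed -n '2p;4,5p'; python3 go.py .433 -.098 .012 53.5
```

```text
position: [0.4361, -0.0978, 0.0139]
wrist_force: [1.4, -0.3, -0.4]
width: 0.0854
t 23.25 pos [ 0.4361 -0.0978  0.0139] yaw 53.7 tilt 0.018 w 0.0854 F [ 1.4 -0.3 -0.4]
shift [ 0.0037 -0.0039 -0.0048] turn 0.008 rows>= 1
```

```bash
python3 -m crank '[[[0.003,-0.003,-0.005],0,0],[[0,0,0],0,255],[[0,0,0],0,255],[[0,0,0],0,255],[[0,0,0],0,255],[[0,0,0],0,255],[[0,0,0],0,255],[[0,0,0],0,255],[[0,0,0],0,255]]' 35|sed -n '2p;4,5p'; python3 go.py .433 -.098 .012 53.5
```

```text
position: [0.4338, -0.0976, 0.0144]
wrist_force: [0.6, -0.3, 0.1]
width: 0.049
t 24.15 pos [ 0.4338 -0.0976  0.0144] yaw 53.7 tilt 0.020 w 0.049 F [ 0.6 -0.3  0.1]
shift [ 0.0047 -0.0016 -0.0009] turn 0.008 rows>= 1
```

Gripped at 49 mm. Lift, carry, then turn.

```bash
python3 -m crank '[[[-0.03,0,0],0,255],[[-0.06,0,0],0,255],[[-0.07,0,0],0,255],[[-0.07,0,0],0,255],[[-0.06,0,0],0,255],[[0,0.04,-0.007],0,255],[[0,0.07,-0.0135],0,255],[[0,0.07,-0.0135],0,255],[[0,0.07,-0.0135],0,255],[[0,0.07,-0.0135],0,255],[[0,0.07,-0.0135],0,255],[[0,0.07,-0.0135],0,255],[[0,0.07,-0.0135],0,255],[[0,0.07,-0.0135],0,255],[[0,0.07,-0.0135],0,255],[[0,0.07,-0.0135],0,255],[[0,0.07,-0.0135],0,255],[[0,0.05,-0.01],0,255],[[0,0,0],0,255],[[0,0,0],0,255]]'|sed -n '2p;4,5p'
python3 -m crank '[[[0,0,0],-0.15,255],[[0,0,0],-0.2,255],[[0,0,0],-0.2,255],[[0,0,0],-0.2,255],[[0,0,0],-0.2,255],[[0,0,0],-0.2,255],[[0,0,0],-0.2,255],[[0,0,0],-0.2,255],[[0,0,0],-0.2,255],[[0,0,0],-0.2,255],[[0,0,0],-0.2,255],[[0,0,0],-0.1,255],[[0,0,0],0,255],[[0,0,0],0,255]]'|sed -n '2p;4,5p'; python3 go.py .621 .294 .15 118
```

```text
position: [0.6226, 0.3111, 0.1698]
wrist_force: [0.3, 0.5, -1.7]
width: 0.0492
position: [0.6213, 0.2966, 0.1713]
wrist_force: [0.4, 0.2, -0.5]
width: 0.049
t 27.55 pos [0.6213 0.2966 0.1713] yaw 123.3 tilt 0.008 w 0.049 F [ 0.4  0.2 -0.5]
shift [ 0.0427 -0.0038 -0.0036] turn 0.177 rows>= 1
```

```bash
python3 -m crank '[[[0.03,0,0],0.13,255],[[0.03,0,0],0,255],[[0,0,0],0,255],[[0,0,0],0,255]]'|sed -n '2p;4,5p'; python3 go.py .621 .294 .05 119.5; python3 wl.py w11.png
```

```text
position: [0.6218, 0.2953, 0.1417]
wrist_force: [0.3, -0.1, -0.5]
width: 0.0495
t 27.95 pos [0.6218 0.2953 0.1417] yaw 118.9 tilt 0.009 w 0.0495 F [ 0.3 -0.1 -0.5]
shift [ 0.1835 -0.0007 -0.0041] turn -0.021 rows>= 2
```

View pics/w11.png

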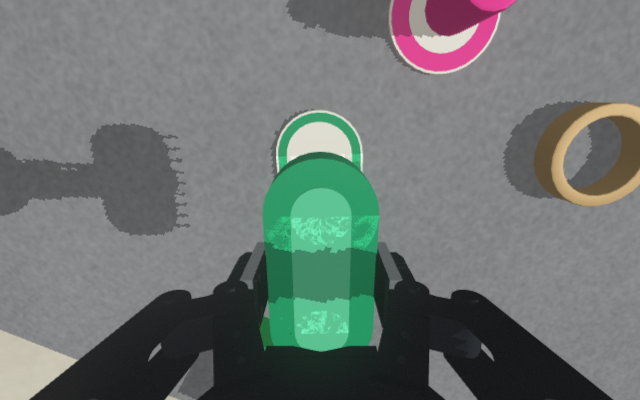

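Mat end edge at (319,110), axis vertical in the picture, so the brush is aligned.

```bash
python3 -c "
from wl import *
p=pt('w11.png',319.5,110,.004);t=np.radians(28.9);print('mat centre',p[:2]+.07*np.array([np.cos(t),np.sin(t)]))
q=pt('w11.png',321,153,.142-.0144+.030);print('brush centre',q[:2]+.055*np.array([np.cos(t),np.sin(t)]))"
python3 -m crank '[[[0.04,0,-0.004],0,255],[[0.07,0,0],0,255],[[0.06,0,0],0,255],[[0.02,0,0],0,255],[[0,0,0],0,255],[[0,0,0],0,255]]'|sed -n '2p;4,5p'; python3 go.py .621 .294 .018 119
```

```text
mat centre [0.62145558 0.29516008]
brush centre [0.6192555  0.29604656]
position: [0.6234, 0.2955, 0.0502]
wrist_force: [-0.1, 0.5, -0.5]
width: 0.0492
t 28.6 pos [0.6234 0.2955 0.0502] yaw 118.8 tilt 0.016 w 0.0492 F [-0.1  0.5 -0.5]
shift [ 0.0642  0.0001 -0.0067] turn -0.008 rows>= 1
```

```bash
python3 -m crank '[[[0.03,0,-0.004],0,255],[[0.02,0,0],0,255],[[0,0,0],0,255],[[0,0,0],0,255]]'|sed -n '2p;4,5p'; python3 -m crank '[[[0.008,0,-0.002],0,255],[[0,0,0],0,255],[[0,0,0],0,255]]'|sed -n '2p;4,5p';python3 -m crank '[[[0.005,0,-0.001],0,255],[[0,0,0],0,255],[[0,0,0],0,255]]'|sed -n '2p;4,5p'
```

```text
position: [0.6232, 0.2951, 0.0262]
wrist_force: [0.5, -0.1, -0.5]
width: 0.0492
position: [0.6226, 0.2948, 0.0224]
wrist_force: [0.1, -0.1, -0.7]
width: 0.0492
position: [0.6223, 0.2945, 0.02]
wrist_force: [-0.2, -0.1, -0.5]
width: 0.0493
```

```bash
for i in 1 2; do python3 -m crank '[[[0.005,0,-0.001],0,255],[[0,0,0],0,255],[[0,0,0],0,255]]'|sed -n '2p;4p'; done
```

```text
position: [0.6228, 0.2945, 0.0183]
wrist_force: [-0.2, -0.0, 0.8]
position: [0.6235, 0.2945, 0.0177]
wrist_force: [-0.8, -0.0, -0.8]
```

Contact. Release, rise, turn back, look back at the brush and go over the serum bottle.

```bash
python3 -m crank '[[[0,0,0],0,200],[[0,0,0],0,150],[[0,0,0],0,100],[[0,0,0],0,50],[[0,0,0],0,0],[[0,0,0],0,0],[[0,0,0],0,0],[[-0.03,0,0],0,0],[[-0.07,0,0],0,0],[[-0.07,0,0],0,0],[[-0.07,0,0],0,0],[[-0.07,0,0],0,0],[[0,0,0],0.2,0],[[0,0,0],0.2,0],[[0,0,0],0.2,0],[[0,0,0],0.2,0],[[0,0,0],0.2,0],[[0,0,0],0.1,0],[[0,0,0],0,0]]'|sed -n '2p;4,5p'
python3 wl.py w12.png
python3 -m crank '[[[0,-0.05,0],0,0],[[0,-0.08,0],0,0],[[0,-0.08,0],0,0],[[0,-0.08,0],0,0],[[0,-0.08,0],0,0],[[0,-0.08,0],0,0],[[0,-0.08,0],0,0],[[0,-0.08,0],0,0],[[0,-0.08,0],0,0],[[0,-0.08,0],0,0],[[0,-0.08,0],0,0],[[0,-0.08,0],0,0],[[0,-0.08,0],0,0],[[0,-0.08,0],0,0],[[0,-0.08,0],0,0],[[0,-0.05,0],0,0],[[0,0,0],0,0],[[0,0,0],0,0]]'|sed -n '2p;4,5p';  python3 go.py .608 -.297 .17 90
```

```text
position: [0.6186, 0.2942, 0.1928]
wrist_force: [0.7, -0.2, 0.3]
width: 0.0859
position: [0.5679, -0.3375, 0.1893]
wrist_force: [0.7, 1.4, 0.5]
width: 0.0854
t 33.95 pos [ 0.5679 -0.3375  0.1893] yaw 87.0 tilt 0.043 w 0.0854 F [0.7 1.4 0.5]
shift [0.0431 0.0844 0.0741] turn -0.1 rows>= 2
```

```bash
python3 -m crank '[[[0.0,0.05,0.04],-0.08,0],[[0,0.03,0.03],0,0],[[0,0,0],0,0],[[0,0,0],0,0]]'|sed -n '2p;4,5p'; python3 go.py .608 -.297 .1 90; python3 wl.py w13.png
python3 - <<'E'
import cv2,numpy as np
a,b=[cv2.resize(cv2.imread(f'pics/{n}.png'),(480,300)) for n in('w12','w13')]
cv2.imwrite('pics/m3.png',np.vstack([a,b]))
E
```

```text
position: [0.6057, -0.2943, 0.1929]
wrist_force: [-0.6, 0.5, 0.9]
width: 0.0856
t 34.35 pos [ 0.6057 -0.2943  0.1929] yaw 89.9 tilt 0.044 w 0.0856 F [-0.6  0.5  0.9]
shift [ 0.1856 -0.0084 -0.003 ] turn -0.004 rows>= 2
```

View pics/m3.png

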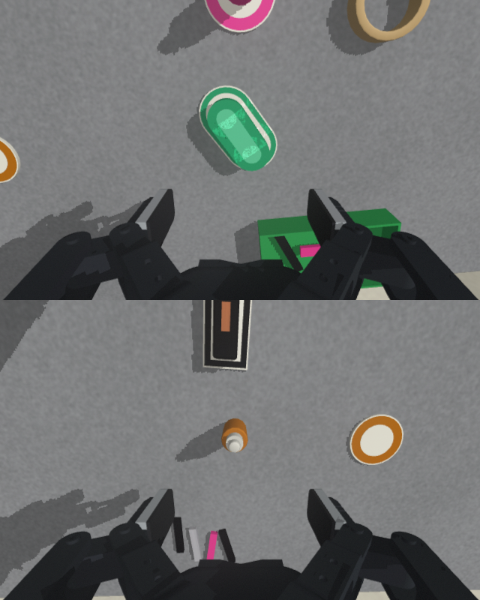

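Brush sits aligned on its mat. The serum cap is at about (313,189) and the serum mat at (502,187), in full pixels.

```bash
python3 -c "
from wl import *
print(pt('w13.png',313,190,.085),pt('w13.png',313,181,.058),pt('w13.png',502.5,186.7,.004))
s=env.get_state();print(R.from_quat(s['ee_rot']).as_matrix().round(3), s['qpos'].round(2))"
```

```text
[ 0.60321486 -0.29811692  0.085     ] [ 0.60304617 -0.29832206  0.058     ] [ 0.62667135 -0.08278949  0.004     ]
[[ 0.041  0.002  0.999]
 [ 0.016  1.    -0.003]
 [-0.999  0.017  0.041]] [ 0.55  0.91 -0.34  1.15  0.26  1.09  1.79]
```

```bash
python3 -m crank '[[[0.05,-0.006,-0.004],0,0],[[0.06,0,-0.004],0,0],[[0.05,0,-0.004],0,0],[[0,0,0],0,0],[[0,0,0],0,0]]'|sed -n '2p;4,5p'; python3 go.py .605 -.298 .024 90
```

```text
position: [0.6016, -0.298, 0.1129]
wrist_force: [0.6, -0.1, 1.2]
width: 0.0854
t 34.9 pos [ 0.6016 -0.298   0.1129] yaw 89.8 tilt 0.045 w 0.0854 F [ 0.6 -0.1  1.2]
shift [ 0.1779 -0.0024 -0.0008] turn -0.005 rows>= 2
```

```bash
python3 -m crank '[[[0.05,-0.002,0],0,0],[[0.06,0,0],0,0],[[0.05,0,0],0,0],[[0.018,0,0],0,0],[[0,0,0],0,0],[[0,0,0],0,0]]'|sed -n '2p;4,5p'; python3 go.py .605 -.298 .024 90
```

```text
position: [0.6091, -0.3011, 0.0314]
wrist_force: [0.3, 0.6, 0.3]
width: 0.0856
t 35.5 pos [ 0.6091 -0.3011  0.0314] yaw 89.7 tilt 0.054 w 0.0856 F [0.3 0.6 0.3]
shift [ 0.0144  0.006  -0.0091] turn -0.009 rows>= 1
```

```bash
python3 -m crank '[[[0.012,0.005,-0.008],0,0],[[0,0,0],0,0],[[0,0,0],0,255],[[0,0,0],0,255],[[0,0,0],0,255],[[0,0,0],0,255],[[0,0,0],0,255],[[0,0,0],0,255],[[0,0,0],0,255],[[0,0,0],0,255],[[0,0,0],0,255],[[0,0,0],0,255]]' 35|sed -n '2p;4,5p'; python3 go.py .627 -.085 .1 90;python3 wl.py w14.png
```

```text
position: [0.6067, -0.2992, 0.029]
wrist_force: [-0.7, 0.7, 1.3]
width: 0.0331
t 36.7 pos [ 0.6067 -0.2992  0.029 ] yaw 89.7 tilt 0.058 w 0.0331 F [-0.7  0.7  1.3]
shift [-0.1367  0.4296  0.0466] turn -0.009 rows>= 5
```

View pics/w14.png

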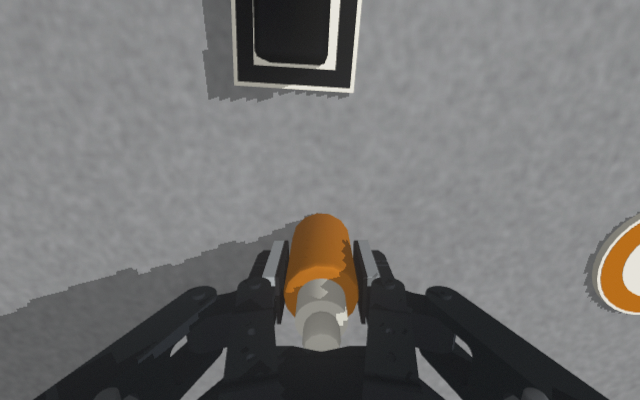

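Serum gripped at 33 mm, base near edge at (320,213).

```bash
python3 -c "
from wl import *
print(pt('w14.png',320,213,0)+[.017,0,0])"
python3 -m crank '[[[-0.04,0,0],0,255],[[-0.05,0,0],0,255],[[-0.05,0,0],0,255],[[-0.04,0,0],0,255],[[0,0.04,0.005],0,255],[[0,0.05,0.007],0,255],[[0,0.05,0.007],0,255],[[0,0.05,0.007],0,255],[[0,0.05,0.007],0,255],[[0,0.05,0.007],0,255],[[0,0.05,0.007],0,255],[[0,0.05,0.007],0,255],[[0,0.03,0.007],0,255],[[0,0,0],0,255],[[0,0,0],0,255]]'|sed -n '2p;4,5p'; python3 go.py .63 -.085 .1 90;
```

```text
[ 0.61065296 -0.29843722  0.        ]
position: [0.6326, -0.0833, 0.1242]
wrist_force: [0.2, -0.3, -1.3]
width: 0.0329
t 38.25 pos [ 0.6326 -0.0833  0.1242] yaw 89.6 tilt 0.056 w 0.0329 F [ 0.2 -0.3 -1.3]
shift [ 0.048  -0.0038 -0.0077] turn -0.014 rows>= 1
```

```bash
python3 -m crank '[[[0.04,-0.003,-0.008],0,255],[[0.05,0,-0.006],0,255],[[0.03,0,-0.004],0,255],[[0,0,0],0,255],[[0,0,0],0,255]]'|sed -n '2p;4,5p'; python3 go.py .627 -.085 .034 90;  python3 wl.py w15.png
```

```text
position: [0.6267, -0.0912, 0.0625]
wrist_force: [-0.2, 0.3, -0.0]
width: 0.0331
t 38.75 pos [ 0.6267 -0.0912  0.0625] yaw 89.2 tilt 0.057 w 0.0331 F [-0.2  0.3 -0. ]
shift [ 0.0571  0.0121 -0.0027] turn -0.026 rows>= 1
```

View pics/w15.png

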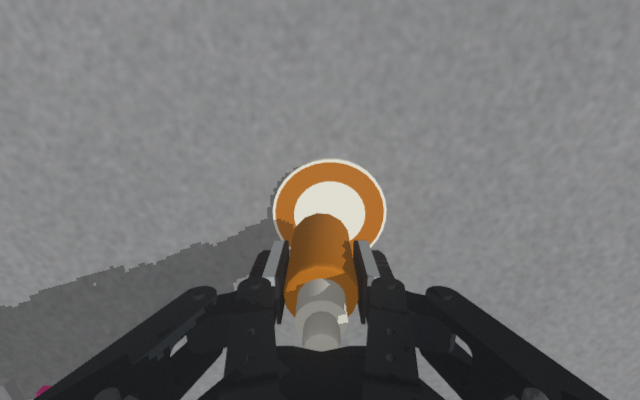

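```bash
python3 -c "
from wl import *
print('mat',pt('w15.png',330,159,.004)+[.04,0,0],(pt('w15.png',273,211,.004)+pt('w15.png',386,211,.004))/2,'bottle',pt('w15.png',320.5,213,.0335)+[.017,0,0])"
python3 -m crank '[[[0.02,0.006,-0.002],0,255],[[0.02,0.006,-0.002],0,255],[[0,0,0],0,255],[[0,0,0],0,255]]'|sed -n '2p;4,5p'; python3 go.py .627 -.085 .034 90
```

```text
mat [ 0.62767885 -0.08336797  0.004     ] [ 0.62480866 -0.08374514  0.004     ] bottle [ 0.63067726 -0.09004622  0.0335    ]
position: [0.6266, -0.0851, 0.0425]
wrist_force: [-0.1, -0.0, -0.3]
width: 0.0333
t 39.2 pos [ 0.6266 -0.0851  0.0425] yaw 89.2 tilt 0.059 w 0.0333 F [-0.1 -0.  -0.3]
shift [ 0.017   0.0001 -0.0002] turn -0.027 rows>= 1
```

```bash
python3 -m crank '[[[0.012,0.002,-0.004],0,255],[[0,0,0],0,255],[[0,0,0],0,255]]'|sed -n '2p;4p';for i in 1 2; do python3 -m crank '[[[0.005,0,-0.001],0,255],[[0,0,0],0,255],[[0,0,0],0,255]]'|sed -n '2p;4p'; done
```

```text
position: [0.625, -0.0839, 0.0362]
wrist_force: [-0.2, 0.4, -0.5]
position: [0.6248, -0.084, 0.0337]
wrist_force: [0.4, 0.4, 0.1]
position: [0.6256, -0.0842, 0.0328]
wrist_force: [-0.7, 0.3, -1.4]
```

Contact, as expected at 0.033. Release and rise straight up (world vertical, so tool z is compensated for the 0.057 tilt).

```bash
python3 -m crank '[[[0,0,0],0,200],[[0,0,0],0,150],[[0,0,0],0,100],[[0,0,0],0,50],[[0,0,0],0,0],[[0,0,0],0,0],[[0,0,0],0,0],[[0,0,0],0,0],[[-0.03,0,0.001],0,0],[[-0.06,0,0.003],0,0],[[-0.06,0,0.003],0,0],[[-0.07,0,0.003],0,0],[[-0.07,0,0.003],0,0],[[-0.05,0,0],0,0],[[0,0,0],0,0],[[0,0,0],0,0]]'|sed -n '2p;4,5p'; python3 wl.py w16.png; python3 - <<'E'
from h import *
c=snap('top','t1.png'); i=cv2.imread('pics/t1.png')
a=cv2.resize(i[140:260,200:440],(800,400),interpolation=2); b=cv2.resize(cv2.imread('pics/w16.png')[60:260,160:480],(320,200))
cv2.imwrite('pics/m4.png',np.vstack([a,np.pad(b,((0,0),(0,480),(0,0)))]))
E
```

```text
position: [0.6204, -0.0842, 0.2166]
wrist_force: [-1.1, 0.1, -0.7]
width: 0.0855
```

```bash
python3 - <<'E'
from wl import *
k=np.load('pics/w16.npz'); P=k['P']; f=k['k']
def proj(p,P,f):
    q=np.linalg.inv(P)@np.append(p,1); return f[0]*q[0]/q[2]+f[2],f[1]*q[1]/q[2]+f[3]
im=cv2.imread('pics/w16.png'); hsv=cv2.cvtColor(im,cv2.COLOR_BGR2HSV)
# mat: filled outline of orange blob
o=((hsv[...,0]>5)&(hsv[...,0]<22)&(hsv[...,1]>120)).astype('uint8')
n,l,st,ce=cv2.connectedComponentsWithStats(o)
u,v=proj([.627,-.084,.004],P,f); print('pred mat px',u,v)
for j in range(1,n):
    if st[j,4]>300: print('blob',st[j])
S=slice(int(v)-60,int(v)+90),slice(int(u)-60,int(u)+60)
wh=((hsv[...,1]<40)&(hsv[...,2]>150)).astype('uint8')
n,l,st,ce=cv2.connectedComponentsWithStats(wh)
for j in range(1,n):
    if st[j,4]>40 and abs(ce[j,0]-u)<80 and abs(ce[j,1]-v)<90: print('white',st[j],ce[j].round(1),pt('w16.png',*ce[j],.085).round(4))
print('pred cap',proj([.627,-.084,.085],P,f),'pred base edge',proj([.61,-.084,.004],P,f))
# column profile through the bottle centre
cu=int(round(proj([.627,-.084,.085],P,f)[0]))
for r in range(int(v)-50,int(v)+60,3): print(r,im[r,cu][::-1],end=' ')
# top: newly dark/green pixels
c=eyes.camera('top'); a=cv2.imread('pics/t0.png').astype(int); b=cv2.imread('pics/t1.png').astype(int)
for n,p,z in(('brush',[.621,.294,.004],.034),('iron',[.44,-.306,.004],.030),('spray',[.446,.313,.004],.06)):
    uu,vv=proj(np.array(p),c['pose'],(c['fx'],c['fy'],c['cx'],c['cy']))
    D=(np.abs(a-b).max(2)>45); D[:int(vv)-26]=0; D[int(vv)+27:]=0; D[:,:int(uu)-18]=0; D[:,int(uu)+19:]=0
    y,x=np.nonzero(D); q=w(c,x.mean(),y.mean(),z); X=np.c_[x,y]-[x.mean(),y.mean()]; ev=np.linalg.svd(X,full_matrices=False)[2][0]
    print('\n',n,len(x),x.min(),x.max(),y.min(),y.max(),q.round(4),'target',p,'axis',np.degrees(np.arctan2(-ev[0],-ev[1]))%180)
E
```

```text
pred mat px 319.56829068053605 165.86623668559696
blob [ 64   0  18  26 332]
blob [ 288  135   64   61 2052]
white [286 132  68  67 594] [323.5 172.3] [ 0.6118 -0.0802  0.085 ]
white [300 146  41  30 361] [322.2 155.3] [ 0.5959 -0.0812  0.085 ]
pred cap (np.float64(319.53738375724186), np.float64(188.0751125089536)) pred base edge (np.float64(319.37474151523105), np.float64(151.6607342449397))
115 [128 128 129] 118 [122 123 124] 121 [131 130 131] 124 [133 133 134] 127 [132 133 133] 130 [133 134 134] 133 [210 201 183] 136 [168 103  43] 139 [168 104  44] 142 [168 105  45] 145 [185 152 126] 148 [213 210 197] 151 [212 210 196] 154 [121  77  36] 157 [125  81  40] 160 [126  81  37] 163 [129  84  39] 166 [166 105  45] 169 [169 106  42] 172 [149 135 114] 175 [156 155 148] 178 [193 192 182] 181 [142 140 133] 184 [189 188 179] 187 [200 199 189] 190 [192 191 181] 193 [184 182 173] 196 [186 183 173] 199 [125 126 125] 202 [126 127 127] 205 [127 127 128] 208 [125 127 127] 211 [125 126 127] 214 [128 128 129] 217 [128 128 129] 220 [125 126 127] 223 [131 131 133] 
 brush 467 222 248 154 183 [0.6222 0.2895 0.034 ] target [0.621, 0.294, 0.004] axis 31.69114239299614

 iron 456 387 412 197 241 [ 0.4366 -0.3007  0.03  ] target [0.44, -0.306, 0.004] axis 171.86081714339838

 spray 188 221 240 212 226 [0.4468 0.3003 0.06  ] target [0.446, 0.313, 0.004] axis 107.11485063159559
```

The serum base edge sits at row 152.5 against 151.7 predicted for a centred bottle. Everything measured is well inside 14 mm, so I'm handing in.

```bash
python3 go.py .62 -.084 .217 90; python3 -c "
from plant import env
print(env.job_done())"
```

```text
t 41.85 pos [ 0.6202 -0.0842  0.2153] yaw 89.2 tilt 0.064 w 0.0851 F [-0.  -0.5 -0.7]
shift [-0.0034  0.0003 -0.0002] turn -0.025 rows>= 1
the job is handed in; nothing more can be done
None
```

All four things are on their own mats, and I handed the job in at about 42 s of the 106 s allowed. The arm was clear above the bench with the gripper open.

What the last checks showed, against the 14 mm limit:

| Item | Offset from mat centre | How it was checked |
|---|---|---|
| Spray | about 3 mm | wrist picture; upright |
| Serum | about 2 mm along x | numbers from the wrist image, after release |
| Iron | about 2 mm along x by wrist picture, about 6 mm by top-camera difference | aligned in the wrist picture; axis 5° off by the top difference |
| Brush | about 5 mm by top-camera difference | axis within about 3° of the mat |

- **Checks that disagreed:** the top-camera difference put the spray 13 mm off in y. I think its shadow was included, since the wrist picture shows the bottle centred, so I went with the wrist picture. Shadows probably inflate the iron's and brush's top-camera figures too.
- **Not confirmed by eye:** I had used up the 16 pictures before the final view, so the serum's final placing was checked by numbers only. Its sideways position was measured just before release. I made no separate check that it stands upright.
- **Tool tilt:** the tool drifted to a tilt of about 0.06 rad by the end. The serum was gripped and released at about that same tilt.
- **Cone and tape:** no move went near either. I did not re-measure their positions at the end.

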